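# Dock the receiving box under the spout and tip the parts in

### The arm

A 6-joint arm with a two-finger parallel gripper is mounted at the origin on a cart in front of the work surface, level with it; the furniture and walls round the work are solid. World frame = base frame: x ahead of the robot, y to its left, z up, the work surface at z = 0. Lengths are in mm, angles in rad, forces in N, time in s.
With the tool pointing down it reaches from about 250 to 850 mm from the base axis. Payload 12.5 kg.
Tool frame: the origin (TCP) lies at the very end of the fingers, on their centre line; the grasp point (between the pads) lies 19 mm behind it (manip.tcp_to_grasp is the z of the grasp point in the tool frame, in mm); z points along the fingers, y is the line along which they close (so a half turn about z gives the same grasp; the last joint's range is limited). The gripper opens to 93 mm and grips with 3 to 60 N. Pads are 15 mm wide; open, the fingers measure 128 mm over their backs; the gripper's body (75 mm by 188 mm) begins 65 mm behind the grasp point.
Start: joints at [1.261, 0.351, 1.652, -0, 1.139, -0.085], TCP at [122.57, 536.154, 218.633] pointing down, gripper open.
Joint ranges: [-2.75, 2.75], [-0.79, 2.1], [0.01, 2.65], [-1.57, 4.71], [0.07, 3.14], [-2.87, 2.87]. Speed limits (rad/s): [2.22, 2.22, 2.79, 3.14, 3.14, 3.14].

### API

Orientations are given as a unit quaternion [w, x, y, z].
In Python, from rig import manip gives the robot as it stands. The module is installed in compiled form; this text tells all that it offers.
- The arm moves only by the tool apply_moves, never from a script. Its arguments are lists of equal length, an entry for each row: "jaw": the finger opening in m, from 0 to 0.093; "xyz": the shift along the tool's x, y, z in m, a list of three; "turn": the turn about the tool's z in rad. A call has 1 to 10 rows; each row shifts and turns the commanded pose from where the row before left it, along the tool's axes as they then stand; what a row does not reach is not made up. A row lasts 1/12 s, in which the tool goes at most 41.7 mm and 7.16 degrees, less where a joint would pass 70% of its speed; a pose out of reach is approached as far as the arm can. A call is refused whole if a number of a shift passes 0.0417 or a number of a turn 0.125, either way. A call with a gripper value outside its range is refused whole. The fingers move at their own pace and stop on an object; "grip_force" is the grip in N (left out, the last holds). Time passes only in rows, so rows that do not move let the fingers close. It gives the time, the measured TCP pose, the force, the opening and the grip force at its end, in the units of the state.
- manip.observe(): the state, without advancing time (a new reading comes with each control period).
- manip.grab_frame(name): name is "scene" or "top" or "wrist"; returns (picture, depth): 384x512x3 uint8, red, green, blue; 384x512 float32, mm along the optical axis (not along the pixel's ray), 0 where there is no reading.
- manip.camera_info(name): a dict with "vertical_fov" (degrees; the focal length in pixels is half the picture's height over the tangent of half this angle, whatever the lens; pixels are square), "cx", "cy" (the principal point, pixels), "T" (4x4, takes a point from camera to world coordinates). Camera axes: x right, y up, looking along -z (the intrinsics and any distortion apply to the point x, -y, -z); pixel columns grow to the right and rows downward; lengths in mm; the calibration is good to about 2 mm. A picture is of the moment at which its call begins: read the wrist's pose just before it. camera_info takes no time and is no camera call; for the wrist camera it gives the pose at the moment of the call.
- manip.sign_off(): hands the job in; it is judged then, once.
Trained networks look in the newest picture that a camera, given by its name, has taken for a name from the list of things; names that differ only in an ending like _2 or _b are one class to them, and where a whole thing is asked for, a point or a joint stands for the part that bears it (a point fixed in the world has none). Each returns a list of dicts, best first, with "score" (0 to 1); they miss things now and then, are a little off and sometimes report something else, mostly with a low value. They report only what shows in the picture. A call takes as long as a camera call.
- manip.find_in(camera, thing): "at" ([x, y, z] in mm, in the coordinates of the camera as it stood for that picture, good to about 4 mm: the middle of the surface that is visible of it).
- manip.outline_of(camera, thing): "pixels" (384x512 bool, what is visible of it).
The state is a dict: "clock": time; "joints": joint angles; "joint_velocities": joint speeds; "joint_efforts": joint torques, N m; "tool_pos": TCP position; "eef_rot": TCP orientation; "force": force on the tool from outside, world axes, zero at the start; "torque": the same for the moment, N m; "width": opening from 0.0 (shut) to 1.0 (fully open); "gripper_force": force on a finger pad.
Only numpy, scipy, OpenCV 4.12 (cv2) and the standard library are available. Lean on these libraries where they do the work, as an engineer would, in place of code of your own. Each camera call takes 0.05 s, during which the arm holds its last target. There are 200 camera calls.

### The job

Push the receiving box along its rails under the spout until it clicks home against its stop, without ramming it, and let go. Then lift the pan by its bar to tip all three parts through the spout into the box, and lower the pan gently back level on its rest. Leave the other things on the table where they are.

Things in the scene. Friction and masses are not known exactly. Their poses are not given: they have to be found in the camera images.
- filling_stand: Fixed grey steel stand. Origin at table level under the spout's centre; +y runs from the spout along the slide rails to where the box starts (the robot's right), z up. Base 90 wide (x), from y = -75 to +230. Two upright side panels hold the spout: 144 apart over all (x), from y = -68 to +56, 225 high. The tipping pan lies on arms on the -y side, the robot's left.
- spout (a point): Centre of the spout's bottom opening, 137 above the table: a fixed sheet-steel funnel open above and below, inside 112 (x) by 110 (y), 137 to 225 above the table. Hidden under it is an end stop that is set by hand differently each time: the box comes home with its centre up to 25 to either side (along y) of this point, and only the feel shows where.
- receiving_box: Open grey sheet box on a carriage on the rails, outside 124 (x) by 172 (y), wall 4, inner floor 34 and rim 130 above the table. Origin at table level under the box's centre; axes parallel to the stand's. It slides along the stand's y only, at about 2 N, some 45 to 175 to its stop. Mass about 1.2 kg.
- push_plate (a point): Middle of the outer (+y) face of the carriage's upright push plate, 75 above the table, 143 from the box's centre. The plate is 50 wide (x), 6 thick (y), 30 to 92 high, with a black round bar 10 thick along its top (bar centre 92 high, standing 2 out of the face); 51 mm are clear between plate and box.
- catch_side (a point): The carriage's catch pin, under the box, 15 to -y of the box's centre, 24 above the table. Pushed to -y, the box meets a sprung catch that begins to resist with 10 to 20 N some 20 mm before its stop, gives way after about 11 mm with a click and pulls the box the last 9 mm against a firm stop, where it stays. Let go before the click, it is pushed back out.
- pan (a joint): Angle of the tipping pan, rad: 0 level on its rest, up to 1.2 with its far end raised to tip towards the spout. Sheet steel, inside 96 (x) by 125 (y), walls 34 high on three sides, open to the spout, floor 171 above the table. About 0.5 kg without the parts; turns freely and falls back when let go. Parts slide out by about 0.5 to 0.8; 1.0 empties it.
- pan_hinge (a point): Middle of the pan's hinge axis, which runs along the stand's x; 168 above the table, at y = -62 in the stand's frame.
- pan_bar (a point): Middle of the pan's black round lifting bar, 12 thick, 64 long along the stand's x, 38 clear of the pan's end wall. With the pan level it is 198 above the table, 172 from the hinge towards -y and 30 above it; it moves round the hinge with the pan and may turn between the fingers.
- short_bush: dark steel bush (plain tube), outer diameter 42, 50 long; one of the three parts that lie in the pan. Origin at the centre of its underside as it stands on end, z along its axis.
- long_bush: dark steel bush (plain tube), outer diameter 42, 62 long; one of the three parts that lie in the pan. Origin at the centre of its underside as it stands on end, z along its axis.
- pinion: dark steel toothed pinion, diameter 57 over the teeth, 30 high with its hub; one of the three parts that lie in the pan. Origin at the centre of its underside as it stands on end, z along its axis.
- small_carton: Bystander, to be left alone: small brown carton, 61 by 63, 50 high. Origin at the centre of its underside.
- pump: Bystander, to be left alone: grey pump body with a yellow outlet, 66 by 92, 96 high. Origin at the centre of its underside.

How it is judged (in metres and radians):
On the way, in this order (a step that is already met when the one before it is completed fails the run):
1. the box is home in its catch and let go, with the pan still level (contact force between receiving_box and filling_stand above 1 N and contact force between the fingers and receiving_box below 0.5 N and value of joint pan below 0.05 rad), for 0.3 s.
2. the pan is tipped (value of joint pan above 0.5 rad), for 0.05 s.
3. all three parts lie in the box, which is still home (contact force between receiving_box and filling_stand above 1 N and x of short_bush in the frame of receiving_box between -0.065 and 0.065 m and y of short_bush in the frame of receiving_box between -0.089 and 0.089 m and z of short_bush in the frame of receiving_box between 0.02 and 0.128 m and linear speed of each of short_bush, long_bush, pinion below 0.03 m/s and x of long_bush in the frame of receiving_box between -0.065 and 0.065 m and y of long_bush in the frame of receiving_box between -0.089 and 0.089 m and z of long_bush in the frame of receiving_box between 0.02 and 0.128 m and x of pinion in the frame of receiving_box between -0.065 and 0.065 m and y of pinion in the frame of receiving_box between -0.089 and 0.089 m and z of pinion in the frame of receiving_box between 0.02 and 0.128 m), for 0.2 s.
At the end, for the whole second after the job is handed in: The box sits caught against its stop (the catch presses it there with more than 1 N), the two bushes and the pinion lie still inside the box, and the pan is back on its rest within 0.05 rad (all of step 3 and value of joint pan below 0.05 rad); the robot touches nothing.
It fails at once if the box is rammed: the fingers push it with more than 35 N (contact force between the fingers and receiving_box above 35 N).
It fails at once if the pan is let fall (faster than 2.5 rad/s downward) (velocity of joint pan below -2.5 rad/s).
It fails at once if the small carton is moved more than 30 mm (distance of small_carton from where it was at the start of the episode above 0.03 m).
It fails at once if the pump is moved more than 30 mm (distance of pump from where it was at the start of the episode above 0.03 m).
It also fails if it takes over 72 s, if anything falls off the work surface, if the arm or the gripper's body presses on something with over 40 N, if the wrist force passes 120 N, or if a joint passes its speed limit or range.

## Working session

There is one attempt and no reset: what is moved stays moved. The work goes in short steps, Python scripts to look and compute and a tool call to move; the robot and the scene stay as the last step left them, time stands still between calls to the robot, and variables do not carry over. Pictures are saved under pics/ and viewed, at most 10 in all, crops included, and the job is handed in when it is done.

Besides the shell and the picture viewer there is one more tool, called after ">>>" as name(argument=value, ...) on one line, values as JSON. apply_moves: Moves the arm, as the interface text tells. Its arguments: {"type":"object","properties":{"jaw":{"type":"array"},"xyz":{"type":"array"},"turn":{"type":"array"},"grip_force":{"type":"number"}},"required":["jaw","xyz","turn"]}

```bash
mkdir -p pics; cat > h.py <<'E'
import numpy as np, cv2
from rig import manip
def world(cam,at,T=None):
    T=np.array(manip.camera_info(cam)["T"]) if T is None else T
    return (T@np.r_[at,1])[:3]
def save(cam,name):
    p,d=manip.grab_frame(cam); cv2.imwrite(f"pics/{name}.png",p[:,:,::-1]); return p,d
E
python3 - <<'E'
from h import *
np.set_printoptions(precision=1,suppress=True)
o=manip.observe(); print(o["clock"],o["tool_pos"],o["eef_rot"],o["force"],o["width"])
ims=[]
for c in("scene","top"):
    p,d=save(c,c); ims.append(p)
    ci=manip.camera_info(c); print(c,{k:v for k,v in ci.items() if k!="T"}); print(np.array(ci["T"]))
    for t in("filling_stand","receiving_box","push_plate","pan","pan_bar","pan_hinge","spout","small_carton","pump"):
        r=manip.find_in(c,t); print(c,t,[(round(x["score"],2),world(c,x["at"])) for x in r[:2]])
cv2.imwrite("pics/both.png",cv2.resize(np.vstack(ims),(448,600) if 0 else (400,600))[:,:,::-1])
E
```

```text
0.0 [122.5 535.9 218.1] [-0.   0.1  1.  -0. ] [-0.6  0.4 -0. ] 0.9982271897632634
scene {'vertical_fov': 50.43113503876066, 'cx': 256.6929474109794, 'cy': 194.03164968781283}
[[   0.4    0.8   -0.4   48.4]
 [  -0.9    0.4   -0.2 -210.2]
 [  -0.     0.5    0.9 1049.1]
 [   0.     0.     0.     1. ]]
scene filling_stand [(0.74, array([396.8,  14.3, 172. ]))]
scene receiving_box [(0.63, array([ 438.2, -167.2,   36.4]))]
scene push_plate [(0.69, array([ 442.1, -166. ,   34.1]))]
scene pan [(0.62, array([403.8, 141.8, 178.3]))]
scene pan_bar [(0.81, array([403.5, 141.4, 177.2])), (0.63, array([386.7, 345.4,  42.1]))]
scene pan_hinge [(0.55, array([398.1,  11.3, 168.6]))]
scene spout [(0.87, array([397.6,   9. , 171.3]))]
scene small_carton [(0.79, array([587.3, 110.6,  50.8]))]
scene pump [(0.55, array([386.4, 344.2,  43.9]))]
top {'vertical_fov': 43.08093232605053, 'cx': 252.1546818704105, 'cy': 191.18289224543798}
[[  -0.     1.    -0.1  414.5]
 [  -1.    -0.    -0.    38.1]
 [  -0.     0.1    1.  1426.2]
 [   0.     0.     0.     1. ]]
top filling_stand [(0.57, array([416.6,  37.4, 172.1]))]
top receiving_box [(0.47, array([440.2,  76.5, 235.2]))]
top push_plate [(0.9, array([ 432.1, -171.4,   33.5]))]
top pan [(0.73, array([393.3,  64.4, 221.1])), (0.6, array([412.7, 110.5, 169.2]))]
top pan_bar [(0.84, array([408.8, 111.3, 174.6])), (0.32, array([415.8,  33.9, 170.9]))]
top pan_hinge [(0.72, array([415.9,  34.3, 169.9]))]
top spout [(0.56, array([418. ,  37.8, 170.9])), (0.21, array([ 429.9, -171.7,   34.2]))]
top small_carton [(0.91, array([591.7, 108.5,  49. ]))]
top pump [(0.89, array([396.8, 345.1,  60.8]))]
```

View pics/scene.png

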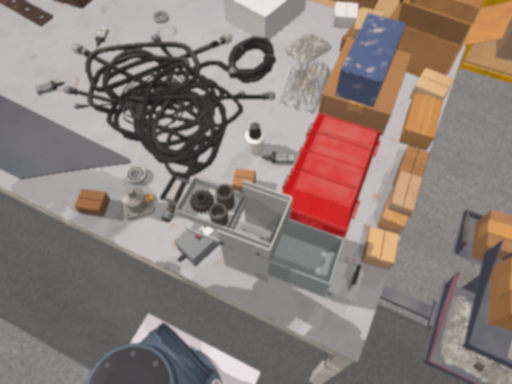

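View pics/top.png

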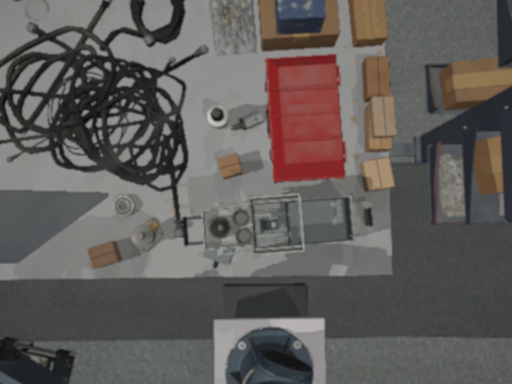

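The scene view shows the stand, with the spout near (255,220), the pan and its parts near (212,205), and the box near (305,255). The pan bar is near (175,210). In the top view the spout is at (277,223), the pan bar at (190,230), the push-plate bar at (350-370,217), the pump at (146,235) and the carton at (230,165).

```bash
cat >> h.py <<'E'
def cloud(cam,d,T=None):
    ci=manip.camera_info(cam); T=np.array(ci["T"]) if T is None else T
    f=192/np.tan(np.radians(ci["vertical_fov"]/2)); v,u=np.mgrid[0:384,0:512]
    P=np.stack([(u-ci["cx"])/f*d,-(v-ci["cy"])/f*d,-d,np.ones_like(d)],-1)@T.T
    P=P[...,:3]; P[d==0]=np.nan; return P
E
python3 - <<'E'
from h import *
np.set_printoptions(precision=1,suppress=True)
for c in("scene","top"):
    p,d=manip.grab_frame(c); P=cloud(c,d); np.save(c,P); np.save(c+"_p",p)
    X,Y,Z=P[...,0],P[...,1],P[...,2]
    roi=(X>280)&(X<540)&(Y>-330)&(Y<330)
    for n,a,b,y0,y1 in(("spout",216,236,-150,150),("boxrim",120,140,-220,0),("pbar",84,104,-330,-150),("pbarlow",60,84,-330,-150),("panrim",198,215,60,330),("panbar",190,215,190,330)):
        m=roi&(Z>a)&(Z<b)&(Y>y0)&(Y<y1)
        q=P[m]
        if len(q)<4: print(c,n,len(q));continue
        r=cv2.minAreaRect(q[:,:2].astype(np.float32)); print(c,n,len(q),np.array(r[0]),np.array(r[1]),round(r[2],1),"med",np.median(q,0),q.min(0),q.max(0))
    for t in("push_plate","pan_bar","receiving_box"):
        for x in manip.outline_of(c,t)[:1]:
            v,u=np.nonzero(x["pixels"]); print(c,t,x["score"],u.min(),u.max(),v.min(),v.max())
p=np.load("top_p.npy")[180:270,170:385]; q=np.load("scene_p.npy")[160:300,150:380]
a=cv2.resize(p,None,fx=3,fy=3,interpolation=2); b=cv2.resize(q,None,fx=2.2,fy=2.2,interpolation=2)
w=max(a.shape[1],b.shape[1]); pad=lambda i:np.pad(i,((0,0),(0,w-i.shape[1]),(0,0)))
im=np.vstack([pad(a),pad(b)]); print(im.shape); cv2.imwrite("pics/crop.png",im[:,:,::-1])
E
```

```text
scene spout 1041 [419.6   6.5] [146.4 172.5] 3.8 med [419.8   6.2 223.1] [345.2 -83.8 216. ] [495.9  94.2 235.9]
scene boxrim 532 [ 421.9 -110. ] [139.3 226.5] 2.9 med [ 399.4 -116.6  128.4] [ 346.8 -219.9  120. ] [496.9  -0.4 139.9]
scene pbar 281 [ 431.7 -215.7] [124.7 134.6] 2.2 med [ 435.3 -206.6   95.2] [ 366.9 -283.7   84.1] [ 493.6 -150.2  104. ]
scene pbarlow 232 [ 431.7 -214.5] [124.  134.1] 2.9 med [ 428.4 -191.7   72.2] [ 367.  -282.5   60.1] [ 493.4 -150.5   84. ]
scene panrim 509 [409.8 138.5] [100.7 160.4] 3.8 med [406.2 138.6 201.4] [358.5  60.1 198. ] [465.1 219.5 214.9]
scene panbar 184 [405.2 204.6] [73.4 28.7] 1.0 med [404.3 209.  200.9] [368.4 190.3 193.6] [442.  219.5 206.5]
scene push_plate 0.94 268 363 217 301
scene pan_bar 0.75 160 243 176 230
scene receiving_box 0.64 268 363 218 300
top spout 626 [419.7   5.7] [143.8 172.5] 3.8 med [419.9   3.8 225.2] [345.8 -83.5 216.5] [495.   93.1 235.8]
top boxrim 281 [ 423.8 -111. ] [138.7 219.7] 0.8 med [ 442.6 -129.6  130.4] [ 353.3 -219.9  120.9] [494.3  -1.3 139.9]
top pbar 148 [ 440.3 -224.1] [123.7 120.1] 11.9 med [ 435.7 -225.    95.8] [ 373.7 -284.6   84.4] [ 491.3 -152.6  103.9]
top pbarlow 139 [ 454.  -246.5] [125.3 203.6] 21.9 med [ 444.4 -222.4   71.2] [ 373.1 -325.3   60.1] [ 539.8 -166.3   83.7]
top panrim 404 [411.  138.1] [ 99.9 160.5] 3.7 med [410.5 169.5 202.1] [360.9  61.2 198.1] [465.2 218.1 214.4]
top panbar 186 [405.5 204.3] [28.2 72.7] 89.7 med [406.7 209.7 202.4] [369.1 190.  194.6] [441.9 218.4 209.6]
top push_plate 0.78 285 374 196 245
top pan_bar 0.74 183 257 203 251
top receiving_box 0.63 285 374 196 245
(578, 645, 3)
```

View pics/crop.png

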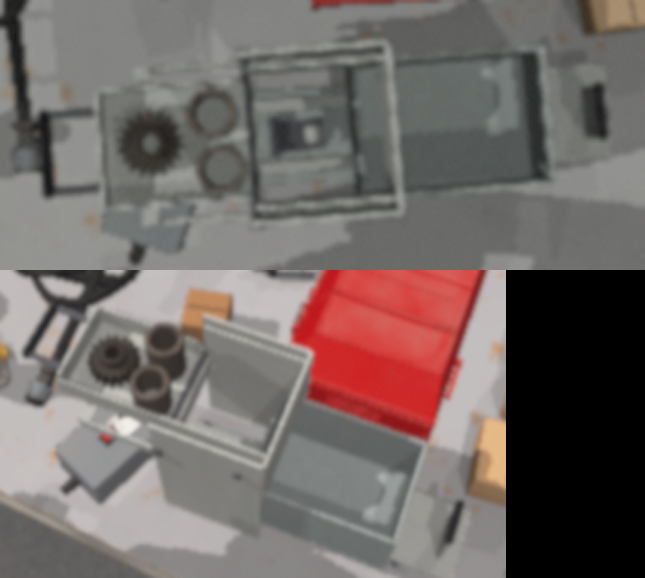

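The crops show the pan bar's outer edge at top-view pixel ≈(185,230) and the push-plate bar at ≈(369,217). The box interior and spout are unobstructed, and the pinion and both bushes are in the pan. Next I locate both black bars by projecting rays from both cameras.

```bash
python3 - <<'E'
from h import *
np.set_printoptions(precision=1,suppress=True)
def ray(c,u,v):
    ci=manip.camera_info(c);T=np.array(ci["T"]);f=192/np.tan(np.radians(ci["vertical_fov"]/2))
    return T[:3,3],T[:3,:3]@np.array([(u-ci["cx"])/f,-(v-ci["cy"])/f,-1])
for n,roi in(("push",{"top":(355,375,205,232),"scene":(345,366,255,295)}),("pan",{"top":(181,189,214,250),"scene":(160,178,185,220)})):
    R=[]
    for c,(a,b,e,g) in roi.items():
        P=np.load(c+".npy");gr=np.load(c+"_p.npy").max(2).astype(int)
        m=np.zeros(gr.shape,bool);m[e:g,a:b]=True;m&=(gr<70)
        k,l,s,ce=cv2.connectedComponentsWithStats(m.astype(np.uint8));i=1+np.argmax(s[1:,4])
        m=l==i;q=P[m];o,r=ray(c,*ce[i]);R.append((o,r))
        z={"push":94,"pan":201}[n]
        print(n,c,s[i],ce[i],"depth med",np.nanmedian(q,0),"at z",o+r*(z-o[2])/r[2])
        vs,us=np.nonzero(m);pts=np.array([(lambda o,r:o+r*(z-o[2])/r[2])(*ray(c,u,v)) for u,v in zip(us,vs)])
        print("  rect",cv2.minAreaRect(pts[:,:2].astype(np.float32)))
    A=np.vstack([np.c_[r,-0*r] for _,r in R]);(o1,r1),(o2,r2)=R
    t=np.linalg.lstsq(np.c_[r1,-r2],o2-o1,rcond=None)[0];print(" tri",o1+t[0]*r1,o2+t[1]*r2)
o=manip.observe();from scipy.spatial.transform import Rotation as Ro
q=o["eef_rot"];print(Ro.from_quat([q[1],q[2],q[3],q[0]]).as_matrix())
for c in("scene","top"):
    P=np.load(c+".npy");X,Y,Z=np.moveaxis(P,-1,0);m=(abs(Z-224)<2.5)&(abs(X-420)<90)&(abs(Y)<100)
    q=P[m][:,:2];print(c,len(q),cv2.minAreaRect(q.astype(np.float32)),np.percentile(q,[2,98],axis=0))
E
```

```text
push top [364 208   8  18 111] [367.9 216.6] depth med [ 438.9 -275.7   81.4] at z [ 439.1 -272.3   94. ]
  rect ((439.0837097167969, -272.03533935546875), (46.82093048095703, 18.069683074951172), 3.5247395038604736)
push scene [352 266   8  18  52] [355.4 274.9] depth med [ 434.2 -277.    95.9] at z [ 435.9 -277.1   94. ]
  rect ((437.6356201171875, -276.8398132324219), (46.79496765136719, 7.34137487411499), 2.2685048580169678)
 tri [ 439.3 -275.1   82. ] [ 440.5 -277.9   82.6]
pan top [181 217   8  28 120] [184.3 229.5] depth med [414.2 212.8 202.9] at z [410.5 214.3 201. ]
  rect ((407.7365417480469, 214.94508361816406), (68.0802230834961, 14.528326988220215), 4.44767427444458)
pan scene [162 185   9  14  36] [165.6 191.2] depth med [391.4 209.5 202.4] at z [391.9 210.4 201. ]
  rect ((391.7505798339844, 210.3818359375), (39.228328704833984, 5.8296966552734375), 3.790182113647461)
 tri [410.4 219.  169. ] [404.5 225.8 170. ]
[[-1.   0.2  0. ]
 [ 0.2  1.  -0. ]
 [-0.  -0.  -1. ]]
scene 490 ((419.37255859375, 3.5036163330078125), (145.6062469482422, 166.5663604736328), 3.7855465412139893) [[346.9 -81.9]
 [493.4  81.6]]
top 284 ((419.68743896484375, 4.599090576171875), (143.7699432373047, 169.38946533203125), 3.885453939437866) [[348.2 -80.7]
 [493.   81.3]]
```

```bash
cat > plan.py <<'E'
from h import *
import json
def plan(wps,jaw,yaw0=None,p0=None,step=0.040,dt=0.12):
    """wps: (x,y,z mm, angle of tool y in deg, rows|None); tool pointing down. prints rows"""
    o=manip.observe();w,a,b,c=o["eef_rot"]
    ty=np.array([2*(a*b-w*c),1-2*(a*a+c*c)])
    th=np.degrees(np.arctan2(ty[1],ty[0])) if yaw0 is None else yaw0
    p=np.array(o["tool_pos"] if p0 is None else p0,float); R=[];T=[]
    for x,y,z,g,n in wps:
        t=np.array([x,y,z],float); dth=-np.radians(g-th)
        n=n or int(max(1,np.ceil(np.linalg.norm(t-p)/1000/step),np.ceil(abs(dth)/dt)))
        for i in range(n):
            d=(t-p)/1000/(n-i); tu=round(-np.radians(g-th)/(n-i),3)
            A=np.radians(th); yv=np.array([np.cos(A),np.sin(A),0]);xv=np.array([-yv[1],yv[0],0]) ;zv=np.array([0,0,-1.])
            s=[round(float(d@v),4) for v in(xv,yv,zv)]
            p=p+1000*(s[0]*xv+s[1]*yv+s[2]*zv); th-=np.degrees(tu); R.append(s);T.append(tu)
    for i in range(0,len(R),10): print(json.dumps({"jaw":[jaw]*len(R[i:i+10]),"xyz":R[i:i+10],"turn":T[i:i+10]}))
    print("end",p,th)
E
python3 - <<'E'
from plan import *
P=np.load("top.npy");X,Y,Z=np.moveaxis(P,-1,0)
for r in((460,560,-360,-220),(330,430,-360,-240),(500,540,-220,-90)):
    m=(X>r[0])&(X<r[1])&(Y>r[2])&(Y<r[3]);print(r,np.nanmax(Z[m]),np.nanpercentile(Z[m],95))
o=manip.observe();print(o["tool_pos"])
plan([(150,500,340,80,4),(300,150,345,45,None),(430,-240,340,3.8,None),(439,-318,250,3.8,None),(439,-318,70,3.8,None)],0.0)
E
```

```text
(460, 560, -360, -220) 131.55134049356275 59.710547561990005
(330, 430, -360, -240) 103.41021711198209 34.487541786881486
(500, 540, -220, -90) 10.596946425901024 5.0391231154182625
[122.55803824 536.15257283 218.62637084]
{"jaw": [0.0, 0.0, 0.0, 0.0, 0.0, 0.0, 0.0, 0.0, 0.0, 0.0], "xyz": [[-0.0087, -0.0073, -0.0303], [-0.0086, -0.0074, -0.0304], [-0.0085, -0.0075, -0.0303], [-0.0084, -0.0076, -0.0304], [-0.0209, -0.0319, -0.0005], [-0.0228, -0.0305, -0.0005], [-0.0246, -0.0291, -0.0005], [-0.0263, -0.0275, -0.0005], [-0.0279, -0.0259, -0.0005], [-0.0295, -0.0241, -0.0005]], "turn": [-0.013, -0.012, -0.013, -0.012, 0.061, 0.061, 0.061, 0.061, 0.061, 0.061]}
{"jaw": [0.0, 0.0, 0.0, 0.0, 0.0, 0.0, 0.0, 0.0, 0.0, 0.0], "xyz": [[-0.0309, -0.0223, -0.0005], [-0.0321, -0.0204, -0.0005], [-0.0334, -0.0183, -0.0005], [-0.0344, -0.0163, -0.0005], [-0.0334, -0.0167, 0.0005], [-0.0344, -0.0145, 0.0005], [-0.0353, -0.0122, 0.0004], [-0.036, -0.0099, 0.0005], [-0.0366, -0.0076, 0.0004], [-0.037, -0.0051, 0.0005]], "turn": [0.061, 0.061, 0.061, 0.062, 0.065, 0.065, 0.065, 0.065, 0.066, 0.065]}
{"jaw": [0.0, 0.0, 0.0, 0.0, 0.0, 0.0, 0.0, 0.0, 0.0, 0.0], "xyz": [[-0.0373, -0.0027, 0.0004], [-0.0374, -0.0002, 0.0005], [-0.0373, 0.0022, 0.0004], [-0.0371, 0.0046, 0.0005], [-0.0368, 0.0071, 0.0004], [-0.0261, 0.0013, 0.03], [-0.0261, 0.0013, 0.03], [-0.0262, 0.0012, 0.03], [0.0, 0.0, 0.036], [0.0, 0.0, 0.036]], "turn": [0.066, 0.065, 0.066, 0.065, 0.066, -0.0, -0.0, -0.0, -0.0, -0.0]}
{"jaw": [0.0, 0.0, 0.0], "xyz": [[0.0, 0.0, 0.036], [0.0, 0.0, 0.036], [0.0, 0.0, 0.036]], "turn": [-0.0, -0.0, -0.0]}
end [ 438.97846512 -318.01976341   70.02637084] 3.784427123499856
```

>>> apply_moves(jaw=[0,0,0,0,0,0,0,0,0,0], xyz=[[-0.0087,-0.0073,-0.0303],[-0.0086,-0.0074,-0.0304],[-0.0085,-0.0075,-0.0303],[-0.0084,-0.0076,-0.0304],[-0.0209,-0.0319,-0.0005],[-0.0228,-0.0305,-0.0005],[-0.0246,-0.0291,-0.0005],[-0.0263,-0.0275,-0.0005],[-0.0279,-0.0259,-0.0005],[-0.0295,-0.0241,-0.0005]], turn=[-0.013,-0.012,-0.013,-0.012,0.061,0.061,0.061,0.061,0.061,0.061])

```text
clock: 2.23
tool_pos: [240.2, 288.3, 343.1]
eef_rot: [0.0, 0.268, 0.963, 0.0]
force: [0.5, 0.4, 0.7]
width: 0.333
gripper_force: 0.0
```

>>> apply_moves(jaw=[0,0,0,0,0,0,0,0,0,0], xyz=[[-0.0309,-0.0223,-0.0005],[-0.0321,-0.0204,-0.0005],[-0.0334,-0.0183,-0.0005],[-0.0344,-0.0163,-0.0005],[-0.0334,-0.0167,0.0005],[-0.0344,-0.0145,0.0005],[-0.0353,-0.0122,0.0004],[-0.036,-0.0099,0.0005],[-0.0366,-0.0076,0.0004],[-0.037,-0.0051,0.0005]], turn=[0.061,0.061,0.061,0.062,0.065,0.065,0.065,0.065,0.066,0.065])

```text
clock: 3.07
tool_pos: [370.9, -64.7, 342.5]
eef_rot: [0.0, 0.557, 0.831, 0.0]
force: [0.7, 1.0, 0.0]
width: 0.004
gripper_force: 0.0
```

>>> apply_moves(jaw=[0,0,0,0,0,0,0,0], xyz=[[-0.0373,-0.0027,0.0004],[-0.0374,-0.0002,0.0005],[-0.0373,0.0022,0.0004],[-0.0371,0.0046,0.0005],[-0.0368,0.0071,0.0004],[-0.0261,0.0013,0.03],[-0.0261,0.0013,0.03],[-0.0262,0.0012,0.03]], turn=[0.066,0.065,0.066,0.065,0.066,0,0,0])

```text
clock: 3.73
tool_pos: [438.9, -319.5, 248.9]
eef_rot: [0.0, 0.684, 0.73, 0.0]
force: [0.4, -0.1, 0.0]
width: 0.01
gripper_force: 0.0
```

>>> apply_moves(jaw=[0,0,0,0,0,0], xyz=[[0,0,0.036],[0,0,0.036],[0,0,0.036],[0,0,0.036],[0,0,0.033],[0,0,0]], turn=[0,0,0,0,0,0])

```text
clock: 4.23
tool_pos: [436.3, -315.9, 67.7]
eef_rot: [-0.005, 0.683, 0.73, -0.0]
force: [-0.1, 1.1, -0.8]
width: 0.005
gripper_force: 0.0
```

```bash
python3 - <<'E'
from h import *
o=manip.observe();print(o["tool_pos"],o["force"])
a,_=save("scene","s2");b,_=manip.grab_frame("wrist")
cv2.imwrite("pics/m2.png",np.hstack([cv2.resize(a[190:340,280:440],(427,400)),cv2.resize(b,(373,400))])[:,:,::-1])
E
```

```text
[ 436.34599935 -315.89120957   67.71828788] [-0.10866556  1.06064984 -0.80494402]
```

View pics/m2.png

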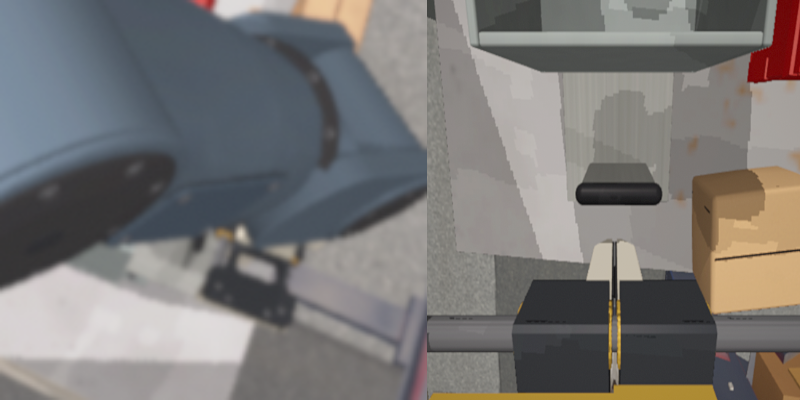

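The wrist view shows the closed fingers (≈(613,245) in the composite) centred on the push bar (≈(618,193)), with a clear gap. I'll approach slowly.

>>> apply_moves(jaw=[0,0,0,0,0,0,0,0,0,0], xyz=[[0.008,0,0],[0.006,0,0],[0.003,0,0],[0.003,0,0],[0.003,0,0],[0.003,0,0],[0.003,0,0],[0.003,0,0],[0.003,0,0],[0.003,0,0]], turn=[0,0,0,0,0,0,0,0,0,0])

```text
clock: 5.17
tool_pos: [436.7, -280.1, 73.2]
eef_rot: [0.0, 0.683, 0.73, 0.0]
force: [0.8, -2.3, 1.5]
width: 0.007
gripper_force: 1.3
```

>>> apply_moves(jaw=[0,0,0,0,0,0,0,0,0,0], xyz=[[0.004,0,0],[0.005,0,0],[0.005,0,0],[0.005,0,0],[0.005,0,0],[0.005,0,0],[0.005,0,0],[0.005,0,0],[0.004,0,0],[0.002,0,0]], turn=[0,0,0,0,0,0,0,0,0,0])

```text
clock: 6.0
tool_pos: [433.2, -234.4, 72.9]
eef_rot: [-0.0, 0.683, 0.73, -0.0]
force: [1.7, -1.1, 1.5]
width: 0.002
gripper_force: 1.1
```

Now 2 mm/row, checking the force each call.

>>> apply_moves(jaw=[0,0,0,0,0,0], xyz=[[0.002,0,0],[0.002,0,0],[0.002,0,0],[0.002,0,0],[0.002,0,0],[0.002,0,0]], turn=[0,0,0,0,0,0])

```text
clock: 6.5
tool_pos: [432.4, -223.0, 72.9]
eef_rot: [-0.0, 0.683, 0.73, -0.0]
force: [0.1, -2.6, -0.8]
width: 0.004
gripper_force: 1.1
```

>>> apply_moves(jaw=[0,0,0,0,0], xyz=[[0.002,0,0],[0.002,0,0],[0.002,0,0],[0.002,0,0],[0.002,0,0]], turn=[0,0,0,0,0])

```text
clock: 6.92
tool_pos: [431.8, -213.0, 72.9]
eef_rot: [-0.0, 0.683, 0.73, -0.0]
force: [-0.7, -2.4, -1.8]
width: 0.007
gripper_force: 1.1
```

>>> apply_moves(jaw=[0,0,0,0,0], xyz=[[0.002,0,0],[0.002,0,0],[0.002,0,0],[0.002,0,0],[0.002,0,0]], turn=[0,0,0,0,0])

```text
clock: 7.33
tool_pos: [431.3, -203.1, 73.0]
eef_rot: [-0.0, 0.683, 0.73, -0.0]
force: [-2.0, -2.3, -1.0]
width: 0.005
gripper_force: 1.1
```

>>> apply_moves(jaw=[0,0,0,0], xyz=[[0.002,0,0],[0.002,0,0],[0.002,0,0],[0.002,0,0]], turn=[0,0,0,0])

```text
clock: 7.67
tool_pos: [431.0, -196.4, 73.1]
eef_rot: [0.001, 0.683, 0.73, -0.001]
force: [-6.1, -21.7, -7.3]
width: 0.005
gripper_force: 11.1
```

>>> apply_moves(jaw=[0,0,0], xyz=[[0.0015,0,0],[0.0015,0,0],[0.0015,0,0]], turn=[0,0,0])

```text
clock: 7.92
tool_pos: [430.6, -191.7, 73.1]
eef_rot: [0.001, 0.683, 0.73, -0.0]
force: [-2.9, -11.4, -3.4]
width: 0.004
gripper_force: 5.5
```

>>> apply_moves(jaw=[0,0], xyz=[[0.0015,0,0],[0.0015,0,0]], turn=[0,0])

```text
clock: 8.08
tool_pos: [430.4, -188.4, 73.0]
eef_rot: [0.001, 0.683, 0.73, -0.0]
force: [-3.1, -8.1, -2.7]
width: 0.006
gripper_force: 3.7
```

>>> apply_moves(jaw=[0,0], xyz=[[0.0015,0,0],[0.0015,0,0]], turn=[0,0])

```text
clock: 8.25
tool_pos: [430.1, -185.1, 73.0]
eef_rot: [0.0, 0.683, 0.73, -0.0]
force: [-1.6, -5.0, -2.3]
width: 0.003
gripper_force: 2.2
```

>>> apply_moves(jaw=[0,0], xyz=[[0.0015,0,0],[0,0,0]], turn=[0,0])

```text
clock: 8.42
tool_pos: [430.1, -183.0, 73.1]
eef_rot: [-0.0, 0.683, 0.73, 0.0]
force: [-1.0, -0.3, -0.1]
width: 0.005
gripper_force: 0.0
```

```bash
python3 - <<'E'
from h import *
p,d=manip.grab_frame("wrist");o=manip.observe();print(o["tool_pos"],o["force"])
cv2.imwrite("pics/w3.png",p[:,:,::-1])
E
```

```text
[ 430.17246171 -183.00444182   73.09750789] [ 0.40534218  0.01287427 -0.89606167]
```

View pics/w3.png

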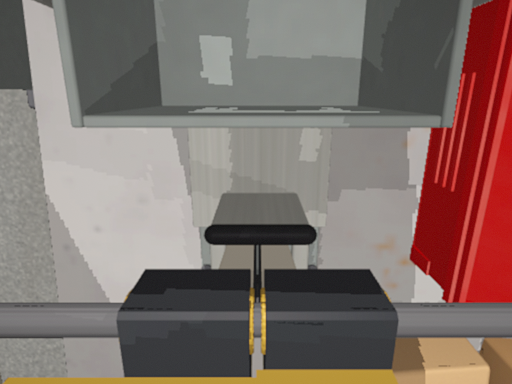

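The push bar sits at row ≈235 ahead of the fingers and contact force is zero, so the catch has taken the box. I'll retreat, rise, and check that it stays put.

>>> apply_moves(jaw=[0,0,0,0,0,0,0,0,0], xyz=[[-0.005,0,0],[-0.015,0,0],[-0.02,0,0],[0,0,0],[0,0,0],[0,0,0],[0,0,0],[0,0,0],[0,0,0]], turn=[0,0,0,0,0,0,0,0,0])

```text
clock: 9.22
tool_pos: [432.7, -222.8, 73.1]
eef_rot: [-0.0, 0.683, 0.73, 0.0]
force: [-0.4, -0.0, 0.2]
width: 0.005
gripper_force: 0.0
```

```bash
python3 - <<'E'
from plan import *
np.set_printoptions(precision=1,suppress=True)
o=manip.observe();print(o["tool_pos"],o["force"])
p,d=manip.grab_frame("wrist");P=cloud("wrist",d)
m=(abs(P[...,2]-95)<6)&(abs(P[...,0]-430)<40)&(P[...,1]>-260)&(P[...,1]<-130)
print(m.sum(),np.median(P[m],0),P[m].min(0),P[m].max(0))
plan([(437,-222,250,3.8,None),(420,-150,340,3.8,3),(400,150,345,93.8,None),(406,213,290,93.8,None)],0.06)
E
```

```text
[ 432.7 -222.8   73.1] [-0.4 -0.   0.2]
3335 [ 431.4 -168.7   96.1] [ 404.1 -231.    89. ] [ 457.  -161.8  101. ]
{"jaw": [0.06, 0.06, 0.06, 0.06, 0.06, 0.06, 0.06, 0.06, 0.06, 0.06], "xyz": [[0.0001, 0.0009, -0.0354], [0.0001, 0.0009, -0.0354], [0.0001, 0.0008, -0.0354], [0.0001, 0.0009, -0.0354], [0.0002, 0.0008, -0.0353], [0.0243, -0.004, -0.03], [0.0243, -0.0041, -0.03], [0.0244, -0.004, -0.03], [0.0215, -0.0, -0.0004], [0.0213, 0.0024, -0.0004]], "turn": [0.0, 0.0, 0.0, 0.0, 0.0, 0.0, 0.0, 0.0, -0.112, -0.112]}
{"jaw": [0.06, 0.06, 0.06, 0.06, 0.06, 0.06, 0.06, 0.06, 0.06, 0.06], "xyz": [[0.0209, 0.0048, -0.0004], [0.0203, 0.0071, -0.0003], [0.0194, 0.0093, -0.0004], [0.0182, 0.0114, -0.0003], [0.0168, 0.0134, -0.0004], [0.0152, 0.0151, -0.0003], [0.0134, 0.0168, -0.0004], [0.0115, 0.0181, -0.0003], [0.0093, 0.0193, -0.0004], [0.0071, 0.0203, -0.0003]], "turn": [-0.112, -0.112, -0.112, -0.112, -0.112, -0.112, -0.112, -0.113, -0.112, -0.113]}
{"jaw": [0.06, 0.06, 0.06, 0.06, 0.06], "xyz": [[0.0048, 0.0209, -0.0004], [0.0025, 0.0214, -0.0003], [-0.0034, 0.0208, 0.0183], [-0.0034, 0.0208, 0.0183], [-0.0034, 0.0209, 0.0184]], "turn": [-0.112, -0.113, 0.0, 0.0, 0.0]}
end [406. 213. 290.] 93.82192360774768
```

>>> apply_moves(jaw=[0,0,0,0,0,0.06,0.06,0.06,0.06,0.06], xyz=[[0.0001,0.0009,-0.0354],[0.0001,0.0009,-0.0354],[0.0001,0.0008,-0.0354],[0.0001,0.0009,-0.0354],[0.0002,0.0008,-0.0353],[0.0243,-0.004,-0.03],[0.0243,-0.0041,-0.03],[0.0244,-0.004,-0.03],[0.0215,0,-0.0004],[0.0213,0.0024,-0.0004]], turn=[0,0,0,0,0,0,0,0,-0.112,-0.112])

```text
clock: 10.1
tool_pos: [417.3, -106.4, 342.5]
eef_rot: [0.002, 0.596, 0.803, 0.001]
force: [0.0, 0.0, -1.1]
width: 0.315
gripper_force: 0.0
```

>>> apply_moves(jaw=[0.06,0.06,0.06,0.06,0.06,0.06,0.06,0.06,0.06,0.06], xyz=[[0.0209,0.0048,-0.0004],[0.0203,0.0071,-0.0003],[0.0194,0.0093,-0.0004],[0.0182,0.0114,-0.0003],[0.0168,0.0134,-0.0004],[0.0152,0.0151,-0.0003],[0.0134,0.0168,-0.0004],[0.0115,0.0181,-0.0003],[0.0093,0.0193,-0.0004],[0.0071,0.0203,-0.0003]], turn=[-0.112,-0.112,-0.112,-0.112,-0.112,-0.112,-0.112,-0.113,-0.112,-0.113])

```text
clock: 10.93
tool_pos: [402.6, 107.9, 344.3]
eef_rot: [0.0, 0.076, 0.997, 0.0]
force: [-0.3, -0.1, -0.2]
width: 0.648
gripper_force: 0.0
```

>>> apply_moves(jaw=[0.06,0.06,0.06,0.06,0.06,0.06], xyz=[[0.0048,0.0209,-0.0004],[0.0025,0.0214,-0.0003],[-0.0034,0.0208,0.0183],[-0.0034,0.0208,0.0183],[-0.0034,0.0209,0.0184],[0,0,0]], turn=[-0.112,-0.113,0,0,0,0])

```text
clock: 11.43
tool_pos: [404.8, 214.7, 286.7]
eef_rot: [-0.002, -0.034, 0.999, -0.0]
force: [0.4, -0.4, -0.6]
width: 0.645
gripper_force: 0.0
```

```bash
python3 - <<'E'
from plan import *
np.set_printoptions(precision=1,suppress=True)
o=manip.observe();print(o["tool_pos"],o["eef_rot"],o["force"],o["width"])
p,d=manip.grab_frame("wrist");P=cloud("wrist",d)
print(np.array(manip.camera_info("wrist")["T"]))
gr=p.max(2).astype(int);m=(abs(P[...,2]-202)<7)&(abs(P[...,0]-406)<50)&(abs(P[...,1]-212)<12)&(gr<80)
print(m.sum(),P[m].min(0) if m.any() else 0,P[m].max(0) if m.any() else 0,np.median(P[m],0))
v,u=np.nonzero(m);print(u.min(),u.max(),v.min(),v.max())
cv2.imwrite("pics/w4.png",p[:,:,::-1])
E
```

```text
[404.8 214.7 286.7] [-0. -0.  1. -0.] [ 0.4 -0.4 -0.6] 0.6450981083885503
[[ -0.1  -1.   -0.3 327.1]
 [  1.   -0.1  -0.  208.3]
 [ -0.   -0.3   1.  454.8]
 [  0.    0.    0.    1. ]]
1198 [368.3 200.1 198.4] [442.5 219.3 207.6] [402.3 211.9 204.7]
238 262 151 241
```

View pics/w4.png

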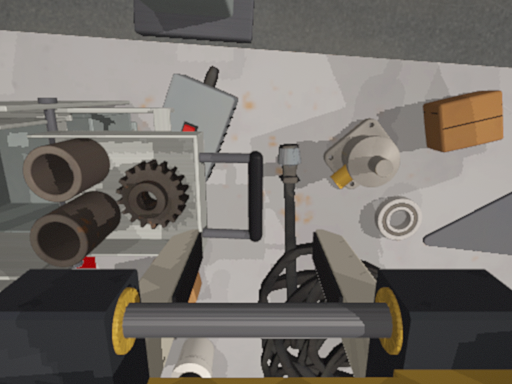

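The wrist view shows the black pan bar at (256,196), free on both sides and between the fingers in y. The end wall is at x≈200 px, so I'll narrow the jaw before going down.

>>> apply_moves(jaw=[0.03,0.03,0.03,0.03,0.03,0.03,0.03,0.03,0.03,0.03], xyz=[[0,-0.0015,0],[0,0,0],[0,0,0],[0,0,0.025],[0,0,0.03],[0,0,0.025],[0,0,0.015],[0,0,0.01],[0,0,0.006],[0,0,0]], turn=[0,0,0,0,0,0,0,0,0,0])

```text
clock: 12.32
tool_pos: [406.3, 210.9, 178.7]
eef_rot: [-0.0, -0.033, 0.999, -0.0]
force: [0.2, -0.5, 1.0]
width: 0.324
gripper_force: 0.0
```

>>> apply_moves(jaw=[0.0,0.0,0.0,0.0,0.0,0.0], xyz=[[0,0,0],[0,0,0],[0,0,0],[0,0,0],[0,0,0],[0,0,0]], turn=[0,0,0,0,0,0], grip_force=25)

```text
clock: 12.82
tool_pos: [406.7, 213.1, 179.8]
eef_rot: [0.001, -0.033, 0.999, 0.002]
force: [-0.5, 14.2, 0.1]
width: 0.122
gripper_force: 25.0
```

```bash
python3 - <<'E'
import numpy as np
R=.1746;ph=.1727+np.r_[0,.02,np.linspace(.06,1.02,25)]
S=np.c_[np.diff(R*np.cos(ph)),-np.diff(R*np.sin(ph))].round(4)
print([[0,float(a),float(b)] for a,b in S])
E
```

```text
[[0, -0.0006, -0.0034], [0, -0.0015, -0.0068], [0, -0.0017, -0.0068], [0, -0.002, -0.0067], [0, -0.0023, -0.0066], [0, -0.0025, -0.0065], [0, -0.0028, -0.0064], [0, -0.0031, -0.0063], [0, -0.0033, -0.0062], [0, -0.0035, -0.006], [0, -0.0038, -0.0059], [0, -0.004, -0.0057], [0, -0.0042, -0.0055], [0, -0.0045, -0.0054], [0, -0.0047, -0.0052], [0, -0.0049, -0.005], [0, -0.0051, -0.0048], [0, -0.0053, -0.0046], [0, -0.0054, -0.0044], [0, -0.0056, -0.0042], [0, -0.0058, -0.0039], [0, -0.0059, -0.0037], [0, -0.0061, -0.0035], [0, -0.0062, -0.0032], [0, -0.0063, -0.003], [0, -0.0064, -0.0027]]
```

>>> apply_moves(jaw=[0.0,0.0,0.0], xyz=[[0,0.002,0],[0,0,0],[0,0,0]], turn=[0,0,0])

```text
clock: 13.07
tool_pos: [406.7, 213.2, 179.8]
eef_rot: [0.001, -0.033, 0.999, 0.0]
force: [0.1, -3.2, 5.1]
width: 0.118
gripper_force: 25.0
```

>>> apply_moves(jaw=[0,0,0,0,0,0], xyz=[[0,-0.0006,-0.0034],[0,-0.0015,-0.0068],[0,-0.0017,-0.0068],[0,-0.002,-0.0067],[0,-0.0023,-0.0066],[0,0,0]], turn=[0,0,0,0,0,0])

```text
clock: 13.57
tool_pos: [407.0, 205.3, 210.2]
eef_rot: [0.001, -0.033, 0.999, 0.001]
force: [2.2, 4.8, -4.8]
width: 0.121
gripper_force: 25.0
```

>>> apply_moves(jaw=[0,0,0,0,0,0,0,0,0,0], xyz=[[0,-0.0025,-0.0065],[0,-0.0028,-0.0064],[0,-0.0031,-0.0063],[0,-0.0033,-0.0062],[0,-0.0035,-0.006],[0,-0.0038,-0.0059],[0,-0.004,-0.0057],[0,-0.0042,-0.0055],[0,-0.0045,-0.0054],[0,-0.0047,-0.0052]], turn=[0,0,0,0,0,0,0,0,0,0])

```text
clock: 14.4
tool_pos: [409.4, 170.9, 269.7]
eef_rot: [0.001, -0.033, 0.999, 0.003]
force: [-1.2, 17.2, 8.1]
width: 0.119
gripper_force: 25.0
```

>>> apply_moves(jaw=[0,0,0,0,0,0,0,0,0,0], xyz=[[0,-0.0049,-0.005],[0,-0.0051,-0.0048],[0,-0.0053,-0.0046],[0,-0.0054,-0.0044],[0,-0.0056,-0.0042],[0,-0.0058,-0.0039],[0,-0.0059,-0.0037],[0,-0.0061,-0.0035],[0,-0.0062,-0.0032],[0,-0.0063,-0.003]], turn=[0,0,0,0,0,0,0,0,0,0])

```text
clock: 15.23
tool_pos: [413.3, 114.0, 311.0]
eef_rot: [0.002, -0.033, 0.999, 0.002]
force: [-4.1, 9.5, 15.5]
width: 0.118
gripper_force: 25.0
```

>>> apply_moves(jaw=[0,0,0,0,0,0,0,0], xyz=[[0,0.001,0],[0,0,0],[0,0,0],[0,0,0],[0,0,0],[0,0,0],[0,0,0],[0,0,0]], turn=[0,0,0,0,0,0,0,0])

```text
clock: 15.9
tool_pos: [413.2, 114.8, 310.6]
eef_rot: [0.002, -0.033, 0.999, 0.002]
force: [-3.2, 8.9, 16.6]
width: 0.123
gripper_force: 25.0
```

```bash
python3 - <<'E'
from h import *
o=manip.observe();print(o["tool_pos"],o["force"])
ims=[manip.grab_frame(c)[0] for c in("scene","top","wrist")]
for c in("scene","top","wrist"):
    for t in("short_bush","long_bush","pinion"): print(c,t,[(round(x["score"],2),world(c,x["at"]).round()) for x in manip.find_in(c,t)[:2]])
s=ims[0][150:310,150:380];t=ims[1][170:280,160:390]
cv2.imwrite("pics/tip.png",np.vstack([np.hstack([cv2.resize(s,(400,280)),cv2.resize(t,(400,280))]),cv2.resize(ims[2],(800,320))])[:,:,::-1])
E
```

```text
[413.24080466 114.77778612 310.57348751] [-3.24765343  8.9493411  16.58417097]
scene short_bush [(0.51, array([454., -98.,  38.]))]
scene long_bush [(0.58, array([434., -82.,  75.])), (0.45, array([413.,  78., 231.]))]
scene pinion []
top short_bush [(0.81, array([385., -56.,  74.])), (0.38, array([431., -66., 159.]))]
top long_bush [(0.52, array([438., -60.,  78.])), (0.34, array([389., -58.,  73.]))]
top pinion []
wrist short_bush [(0.6, array([394., -54.,  73.]))]
wrist long_bush [(0.66, array([435., -61.,  72.]))]
wrist pinion [(0.68, array([420.,   0.,  55.]))]
```

View pics/tip.png

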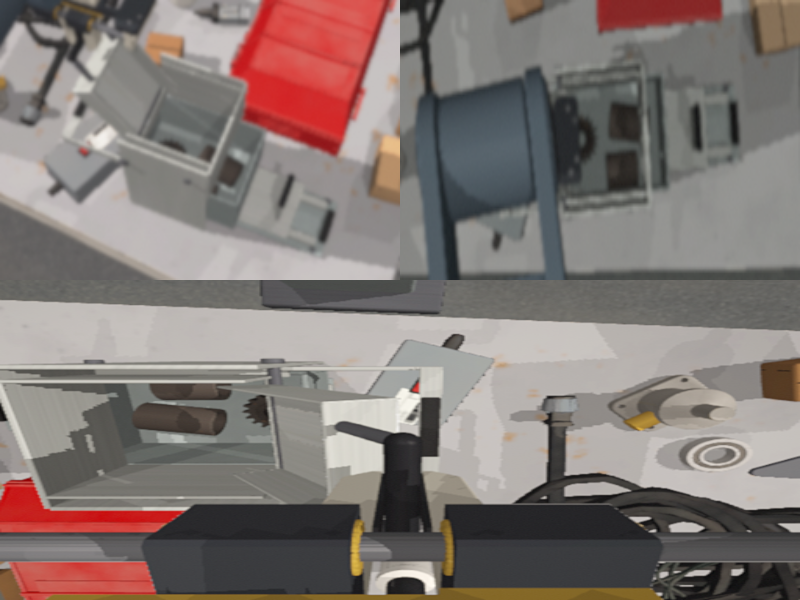

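The tipped view shows the pan empty and all three parts in the box: two bushes at composite (180,415) and the pinion at (258,410). Now I'll lower the pan along the same arc.

>>> apply_moves(jaw=[0,0,0,0,0,0,0,0,0,0], xyz=[[0,0.0053,0.003],[0,0.0062,0.0032],[0,0.0061,0.0035],[0,0.0059,0.0037],[0,0.0058,0.0039],[0,0.0056,0.0042],[0,0.0054,0.0044],[0,0.0053,0.0046],[0,0.0051,0.0048],[0,0.0049,0.005]], turn=[0,0,0,0,0,0,0,0,0,0])

```text
clock: 17.33
tool_pos: [409.5, 169.6, 268.7]
eef_rot: [0.001, -0.033, 0.999, 0.001]
force: [3.0, 3.7, 2.7]
width: 0.122
gripper_force: 25.0
```

>>> apply_moves(jaw=[0,0,0,0,0,0,0,0,0,0], xyz=[[0,0.0047,0.0052],[0,0.0045,0.0054],[0,0.0042,0.0055],[0,0.004,0.0057],[0,0.0038,0.0059],[0,0.0035,0.006],[0,0.0033,0.0062],[0,0.0031,0.0063],[0,0.0028,0.0064],[0,0.0025,0.0065]], turn=[0,0,0,0,0,0,0,0,0,0])

```text
clock: 18.17
tool_pos: [407.0, 205.2, 208.7]
eef_rot: [0.0, -0.033, 0.999, -0.0]
force: [4.3, 1.2, -0.3]
width: 0.12
gripper_force: 25.0
```

>>> apply_moves(jaw=[0,0,0,0,0,0], xyz=[[0,0.0023,0.0066],[0,0.002,0.0067],[0,0.0017,0.0066],[0,0.0014,0.005],[0,0.0004,0.003],[0,0,0]], turn=[0,0,0,0,0,0])

```text
clock: 18.67
tool_pos: [406.2, 212.9, 180.4]
eef_rot: [-0.0, -0.033, 0.999, -0.0]
force: [5.5, 0.4, -1.9]
width: 0.118
gripper_force: 25.0
```

>>> apply_moves(jaw=[0,0,0,0], xyz=[[0,0,0.001],[0,0,0.001],[0,0,0],[0,0,0]], turn=[0,0,0,0])

```text
clock: 19.0
tool_pos: [406.2, 213.1, 179.1]
eef_rot: [0.0, -0.033, 0.999, 0.0]
force: [4.7, 2.7, -1.6]
width: 0.122
gripper_force: 25.0
```

>>> apply_moves(jaw=[0,0,0,0], xyz=[[0,0,0.001],[0,0,0.001],[0,0,0],[0,0,0]], turn=[0,0,0,0])

```text
clock: 19.33
tool_pos: [406.3, 213.2, 178.6]
eef_rot: [0.0, -0.033, 0.999, 0.0]
force: [-2.9, 0.3, 17.8]
width: 0.122
gripper_force: 25.0
```

Force now presses up, so the pan is on its rest. I'll open partly, rise and check.

>>> apply_moves(jaw=[0.028,0.028,0.028,0.028,0.028,0.028,0.028,0.028,0.028,0.028], xyz=[[0,0,-0.001],[0,0,0],[0,0,0],[0,0,0],[0,0,-0.005],[0,0,-0.02],[0,0,-0.03],[0,0,-0.035],[0,0,-0.035],[0,0,0]], turn=[0,0,0,0,0,0,0,0,0,0])

```text
clock: 20.17
tool_pos: [408.0, 213.7, 309.6]
eef_rot: [0.004, -0.033, 0.999, 0.002]
force: [0.0, 0.3, 1.1]
width: 0.301
gripper_force: 0.0
```

>>> apply_moves(jaw=[0.028,0.028,0.028,0.028,0.028,0.028,0.028], xyz=[[0,0.02,-0.02],[0,0.035,0],[0,0.035,0],[0,0.035,0],[0,0.035,0],[0,0.03,0],[0,0,0]], turn=[0,0,0,0,0,0,0])

```text
clock: 20.75
tool_pos: [392.5, 406.3, 322.3]
eef_rot: [-0.001, -0.035, 0.999, 0.0]
force: [1.1, 0.3, -0.4]
width: 0.301
gripper_force: 0.0
```

```bash
python3 - <<'E'
from h import *
o=manip.observe();print(o["clock"],o["tool_pos"],o["force"])
ims=[manip.grab_frame(c) for c in("scene","top")]
P=cloud("top",ims[1][1]);p=ims[1][0].max(2)
m=(abs(P[...,0]-406)<45)&(abs(P[...,1]-212)<8)&(p<80)&(P[...,2]>100);print("bar",m.sum(),np.median(P[m],0).round(1))
m=(abs(P[...,0]-435)<25)&(abs(P[...,1]+169)<12)&(p<80)&(P[...,2]>70);print("pushbar",m.sum(),np.median(P[m],0).round(1))
for c in("scene","top"):
    for t in("short_bush","long_bush","pinion"): print(c,t,[(round(x["score"],2),world(c,x["at"]).round()) for x in manip.find_in(c,t)[:2]])
s=ims[0][0][150:310,150:380];t=ims[1][0][170:280,160:390]
cv2.imwrite("pics/end.png",np.vstack([cv2.resize(s,(600,300)),cv2.resize(t,(600,300))])[:,:,::-1])
E
```

```text
20.75 [392.53354444 406.26576997 322.27033996] [ 1.07381919  0.3153351  -0.39644606]
bar 112 [409.2 212.1 203.7]
pushbar 58 [ 433.8 -170.9   95.9]
scene short_bush [(0.59, array([403.,  18., 170.]))]
scene long_bush [(0.75, array([433., -80.,  75.]))]
scene pinion []
top short_bush [(0.7, array([386., -56.,  73.]))]
top long_bush [(0.65, array([438., -59.,  78.]))]
top pinion [(0.67, array([424.,  11.,  52.]))]
```

View pics/end.png

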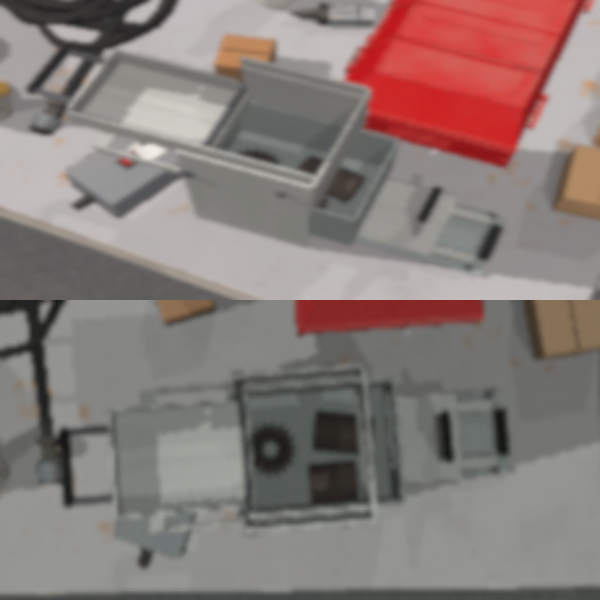

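The final view shows the pan level and empty, and the pinion (270,448) and both bushes (335,430 and 335,482) lying in the box. The box has not moved, with its push bar at y≈-170.

```bash
python3 -c "
from rig import manip
print(manip.sign_off())"
```

```text
the job is handed in; nothing more can be done
None
```

The job is handed in at about 21 s on the robot's clock: the box clicked home and was let go, all three parts lie in it, the pan is back level on its rest, and the arm is clear; the hand-in call did not report a verdict.

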